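Load a sample vial into the mixer and latch it

TASK

Turn the sample carousel by its blue knob until the blue-capped vial stands in the middle of the opening at the front of the clear hood, then lift that vial out, set it fully down in the mixer's socket, upright and without dropping it, and swing the retaining arm closed over it until the arm rests home in its catch. Leave the other vials standing in the carousel and the spatula where it lies.

Things in the scene. Friction and masses are not known exactly. Their poses are not given: they have to be found in the camera images.
- station: Autosampler: fixed grey base 250 x 250 x 18 mm under a flat clear hood edged in blue (262 mm wide, underside 130 mm, top 135 mm above the bench) on four thin posts. On the robot's left or right, slightly turned. Origin: under the carousel's axle, on the bench. Its -x side is the front, towards the robot. The hood covers all but the front pocket.
- front (a point): Middle of the hood's front opening, 79 mm above the bench: where the vial's centre must come. It lies at x = -100 mm from the station's origin, same axes. The opening is a notch 142 mm wide in y (71 mm each side of this point), open to the front and reaching 68 mm behind this point in x. A vial is taken out only here, straight up.
- knob_grip (a point): Centre of the blue bar knob on the carousel's axle above the hood, 170 mm above the bench: bar 56 mm long along this point's x, 16 mm thick along its y, 36 mm high (152 to 188 mm). The axes turn with the carousel. Turning it about the vertical turns the carousel and the vials in it.
- carousel (a joint): Turn of the carousel since the start, rad, counter-clockwise from above positive, range -3.1 to 3.1; light friction (0.06 N m), stays where left. Disc 248 mm across, six square pockets at 100 mm radius, 60 degrees apart: floor 34 mm, 30 mm square inside, walls up to 64 mm above the bench. The blue-capped vial must travel 0.7 to 1.4 rad, either way, to the opening.
- vial_blue_center (a point): Centre (half-way up) of the wanted vial: straight upright cylinder 28 mm in diameter, 90 mm tall, amber glass with a blue cap (top 22 mm), 40 to 85 g. Grip it anywhere in its upper half. Starts in the carousel pocket one place left or right of the opening, under the hood, centre 79 mm above the bench. z up along the vial.
- vial_white_center (a point): Centre of a vial of the same size with a white cap, in another pocket; it stays in the carousel.
- vial_orange_center (a point): Centre of a vial of the same size with an orange cap, in another pocket; it stays in the carousel.
- socket (a point): Centre of the mouth of the round socket in the mixer's aluminium block (64 mm square), 54 mm above the bench: 31 mm wide, 20 mm deep. A seated vial's centre is 25 mm above this point and its top 124 mm above the bench. z up; x, y are the mixer's axes. The mixer is a fixed white box, 130 x 200 x 34 mm in x, y, z, on the robot's left or right, slightly turned.
- catch (a point): Mouth of the catch on the mixer, 136 mm above the bench, at y = -81 mm from the socket: a dark steel C-shaped keeper, 18 mm wide in y, 30 mm in x, open towards the socket's -x, with a red upper jaw whose top is 150 mm above the bench. The end of the closed arm rests in it.
- retainer_hinge (a point): Pivot of the retaining arm, 136 mm above the bench, y = +70 mm from the socket, on a post 22 mm thick with a pin up to 148 mm. The arm is a level steel bar 16 mm wide, 12 mm thick (130 to 142 mm above the bench), reaching 156 mm from the pivot along this point's -y (axes turn with the arm). It passes 6 mm over a seated vial; one not seated blocks it.
- peg (a point): Half-way up the red upright round peg on the retaining arm, for pinching or pushing: 12 mm in diameter, 40 mm tall (142 to 182 mm above the bench), 115 mm from the pivot. It moves on a level circle about the pivot.
- retainer (a joint): Angle of the retaining arm, rad: 0 = closed against a stop, across the socket, end in the catch; it opens by swinging to the socket's -x side (clockwise from above), at most 1.9; starts at 0.95 to 1.6. At angle q the peg is at x = -115 sin q, y = -115 cos q mm from the pivot in the socket's axes. Friction 0.06 N m: it stays where left.
- spatula: Narrow steel lab spatula, 186 mm long, 16 mm wide, 6 mm thick, lying loose on the bench between the two machines, pointing away from the robot; leave alone. Origin at the middle of its underside.

How it is judged:
By the outcome, as a careful person would: the job done as asked, in the order asked, and still so for the second after the job is handed in, with the robot touching nothing.
It also fails if it takes over 62 s, if anything falls off the work surface, if the arm or the gripper's body presses on something with over 40 N, if the wrist force passes 120 N, or if a joint passes its speed limit or range.

ROBOT

A 6-joint arm with a two-finger parallel gripper is mounted at the origin on the work surface. World frame = base frame: x ahead of the robot, y to its left, z up, the work surface at z = 0. Lengths are in mm, angles in rad, forces in N, time in s.
With the tool pointing down it reaches from about 150 to 775 mm from the base axis. Payload 6.1 kg.
Tool frame: the origin (TCP) lies midway between the tips of the shut fingers; the grasp point (between the pads) lies env.grip_point_offset behind it (env.grip_point_offset is the distance from the TCP to the grasp point, in mm); z points along the fingers, y is the line along which they close (so a half turn about z gives the same grasp; the last joint's range is limited). The gripper opens to 85 mm and grips with 20 to 120 N. Pads are 22 mm wide; open, the fingers measure 114 mm over their backs; the gripper's body (76 mm by 85 mm) begins 54 mm behind the grasp point. The pads swing forward as they close: fully open they stand 13 mm farther back than shut.
Start: joints at [-1.254, 0.126, -0.04, 1.405, 0, 1.571], TCP at [163.545, -498.86, 231.295] pointing down, gripper open.
Joint ranges: [-2.72, 2.72], [-0.95, 1.95], [-1.27, 1.35], [-1.78, 2.02], [-1.46, 1.47], [-3.14, 3.14]. Speed limits (rad/s): [2.39, 2.39, 3.01, 3.14, 3.14, 3.14].

INTERFACE

Orientations are given as a rotation vector (axis times angle).
In Python, from workcell import env gives the robot as it stands. Calls block until the motion is done:
- env.move_ptp(position, orientation): joint-space move of the TCP to a pose.
- env.line_to(position, frame=None, feed=150, guard=None): straight line of the TCP; frame=None keeps the orientation; feed is the mean speed in mm/s. With guard (N) it stops when the force on the tool has changed by that much, and returns True; else False.
- env.move_j(angles): joint-space move.
- env.move_gripper(opening, newtons=None): opening from 0.0 (shut) to 1.0 (fully open); newtons is the grip in N (None keeps the last); returns when the fingers have stopped.
- env.wait(seconds).
- env.inverse_kinematics(position, orientation): joint angles nearest the present ones, or None.
- env.read_state(): the state.
- env.snapshot(name): name is "scene" or "side" or "wrist"; returns (picture, depth): 480x640x3 uint8, red, green, blue; 480x640 float32, mm along the optical axis (not along the pixel's ray), 0 where there is no reading.
- env.calibration(name): a dict with "vertical_fov" (degrees; the focal length in pixels is half the picture's height over the tangent of half this angle, whatever the lens; pixels are square), "cx", "cy" (the principal point, pixels), "view" (4x4, takes a point from world to camera coordinates). Camera axes: x right, y up, looking along -z (the intrinsics and any distortion apply to the point x, -y, -z); pixel columns grow to the right and rows downward; lengths in mm; the calibration is good to about 2 mm. The wrist camera is an equidistant fisheye: a pixel r from the principal point sees the ray r / f radians off the axis. A picture is of the moment at which its call begins: read the wrist's pose just before it. calibration takes no time and is no camera call; for the wrist camera it gives the pose at the moment of the call.
A pose or a line that the arm cannot do raises env.PlanningError and nothing moves.
- env.job_done(): hands the job in; it is judged then, once.
The state is a dict: "time_s": time; "joint_pos": joint angles; "qd": joint speeds; "joint_torque": joint torques, N m; "tool_pos": TCP position; "eef_rot": TCP orientation; "wrist_force": force on the tool from outside, world axes, zero at the start; "ft_torque": the same for the moment, N m; "opening": opening from 0.0 (shut) to 1.0 (fully open); "gripper_force": force on a finger pad.
Only numpy, scipy, OpenCV 4.12 (cv2) and the standard library are available. Lean on these libraries where they do the work, as an engineer would, in place of code of your own. Each camera call takes 0.05 s, during which the arm holds its last target. There are 200 camera calls.

## Working session

There is one attempt and no reset: what is moved stays moved. The work goes in short steps, each a Python script; the robot and the scene stay as the last script left them, time stands still between calls to the robot, and variables do not carry over. Pictures are saved under pics/ and viewed, at most 13 in all, crops included, and the job is handed in when it is done.

```bash
ls; mkdir -p pics; python3 - <<'E'
from workcell import env
import cv2,numpy as np
s=env.read_state();print(s,env.grip_point_offset)
for n in("scene","side"):
    p,d=env.snapshot(n);np.savez(f"pics/{n}0.npz",p=p,d=d)
    cv2.imwrite(f"pics/{n}0.png",p[:,:,::-1]);print(n,env.calibration(n))
E
```

```text
pics
{'time_s': 0.0, 'joint_pos': array([-1.25398229e+00,  1.26379747e-01, -4.06192799e-02,  1.40539575e+00,
       -1.43329504e-05,  1.57078065e+00]), 'qd': array([ 1.80620307e-03,  4.58260593e-04, -1.76445841e-03,  7.13275647e-04,
       -2.36866730e-04,  4.83816731e-05]), 'joint_torque': array([ 1.68205348e-03, -4.35914898e+01,  3.52924705e+01,  1.73439248e-02,
       -7.84599888e-05,  3.74770764e-06]), 'tool_pos': array([ 163.42674228, -498.48274542,  230.5234417 ]), 'eef_rot': array([-3.10069899e+00, -4.95347391e-01,  4.18076382e-04]), 'wrist_force': array([ 0.06224092, -0.89893706, -0.27453034]), 'ft_torque': array([-0.00662334, -0.04898742, -0.00234659]), 'gripper_force': 0.0, 'opening': 1.0009853511831313} 18.700000000000003
scene {'vertical_fov': 56.92062509093571, 'cx': 308.3489072516852, 'cy': 233.93841586560168, 'view': array([[-2.97451313e-01,  9.54642811e-01,  1.34096954e-02,
         1.95696544e+02],
       [-6.56008509e-01, -2.14566124e-01,  7.23611923e-01,
         3.01794330e+02],
       [ 6.93668186e-01,  2.06442442e-01,  6.90076782e-01,
        -1.34802199e+03],
       [ 0.00000000e+00,  0.00000000e+00,  0.00000000e+00,
         1.00000000e+00]])}
side {'vertical_fov': 56.84217898872538, 'cx': 319.2477261812721, 'cy': 235.2746546228162, 'view': array([[-8.44435885e-01, -5.35626587e-01,  5.67411634e-03,
         5.14292341e+02],
       [ 2.71346179e-01, -4.18606535e-01,  8.66683229e-01,
        -2.80040021e+02],
       [-4.61843358e-01,  7.33398070e-01,  4.98826607e-01,
        -4.92367189e+02],
       [ 0.00000000e+00,  0.00000000e+00,  0.00000000e+00,
         1.00000000e+00]])}
```

View pics/scene0.png

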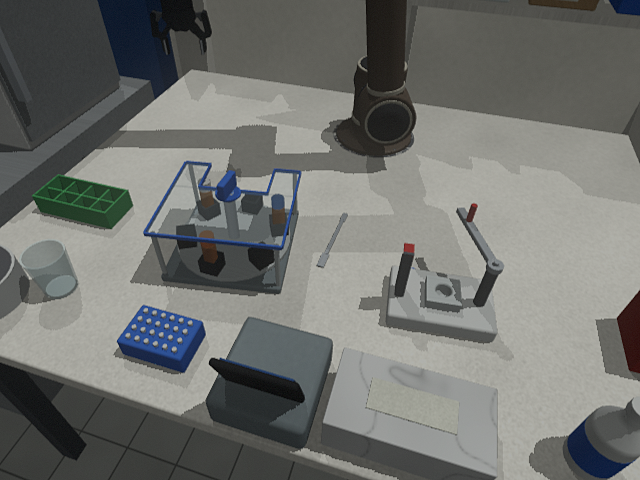

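View pics/side0.png

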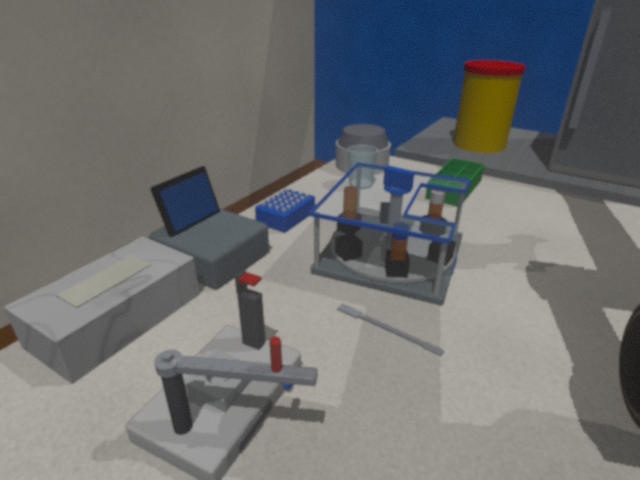

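The scene view faces the robot. The station is on the robot's right (knob at about (229,186), hood corners (187,163), (300,171), (290,243) and (147,234)), with the blue vial at (278,205) to the left of the opening. The mixer is on the robot's left: hinge (494,266), red peg (473,212), catch (409,247), socket (443,290). The side view agrees: peg (276,353), pivot (168,358), catch (250,279), knob (398,180).

```bash
cat > h.py <<'E'
import numpy as np,cv2
from workcell import env
def ray(c,uv,fish=False):
    f=240/np.tan(np.radians(c["vertical_fov"])/2); V=c["view"]
    a=(np.atleast_2d(uv).astype(float)-[c["cx"],c["cy"]])/f
    if fish:
        r=np.linalg.norm(a,axis=1,keepdims=True)+1e-12
        d=np.hstack([a*np.sin(r)/r,np.cos(r)])
    else: d=np.hstack([a,np.ones((len(a),1))])
    d=d*[1,-1,-1]
    R=V[:3,:3]; return -R.T@V[:3,3],d@R
def onz(c,uv,z,fish=False):
    o,d=ray(c,uv,fish); return o+d*((z-o[2])/d[:,2])[:,None]
def tri(*rays):
    A=0;b=0
    for o,d in rays:
        d=d.ravel()/np.linalg.norm(d);P=np.eye(3)-np.outer(d,d);A=A+P;b=b+P@o
    x=np.linalg.solve(A,b)
    return x,[round(float(np.linalg.norm(np.cross(x-o,d.ravel()/np.linalg.norm(d)))),1) for o,d in rays]
def mask(p,col):
    h,s,v=[x.astype(int) for x in cv2.split(cv2.cvtColor(p,cv2.COLOR_RGB2HSV))]
    if col=="blue": return ((h>100)&(h<125)&(s>130)&(v>40)).astype(np.uint8)
    if col=="red": return (((h<6)|(h>174))&(s>150)&(v>60)).astype(np.uint8)
def blobs(m,roi,amin=10):
    x0,y0,x1,y1=roi;k=np.zeros_like(m);k[y0:y1,x0:x1]=m[y0:y1,x0:x1]
    n,l,st,ce=cv2.connectedComponentsWithStats(k)
    return [(ce[i].round(1),st[i],np.argwhere(l==i)[:,::-1]) for i in range(1,n) if st[i][4]>=amin]
E
python3 - <<'E'
from h import *
np.set_printoptions(precision=1,suppress=True)
S={}
for n in("scene","side"):
    z=np.load(f"pics/{n}0.npz");p=z["p"];c=env.calibration(n);S[n]=c
    print(n)
    for col,roi in(("red",(380,190,520,270) if n=="scene" else (220,260,300,380)),("blue",(135,150,310,260) if n=="scene" else (300,150,480,270))):
        for b in blobs(mask(p,col),roi): print(col,b[0],b[1])
p=np.load("pics/scene0.npz")["p"];c=S["scene"]
pts=np.vstack([b[2] for b in blobs(mask(p,"blue"),(135,150,310,260),60)])
for z in(132.5,):
    w=onz(c,pts,z)[:,:2].astype(np.float32);r=cv2.minAreaRect(w);print(r,cv2.boxPoints(r))
T=lambda a,b:tri(ray(S["scene"],a),ray(S["side"],b))
print("hinge",T((495,265),(168,358)))
print("knob",T((229,186),(398,180)))
for z in (34,54): print("mixer",z,onz(c,[(443,290)],z))
E
```

```text
scene
red [474.1 204.9] [472 204   5   3  12]
red [408.6 247.4] [404 244  10   8  74]
blue [220.4 225.6] [144 161 157  89 857]
blue [229.9 185.6] [198 163  94  39 681]
side
red [248.8 278.3] [239 273  21  11 139]
red [274.4 341.2] [271 338   8   8  54]
blue [324.9 154.2] [316 150  19  11 177]
blue [392.  151.7] [391 150   3   5  13]
blue [344.9 176.4] [324 163  40  36  59]
blue [371.4 165.3] [365 164  14   3  17]
blue [397.4 179.7] [380 166  35  28 655]
blue [447.9 184.5] [419 174  51  19 258]
blue [365.4 222.6] [300 196 155  47 935]
blue [418.9 216.5] [404 205  34  17  80]
blue [441.8 221.1] [439 220   7   3  16]
((567.8951416015625, -202.33847045898438), (248.80409240722656, 267.9107360839844), 10.037412643432617) [[ 422.   -92.1]
 [ 468.7 -355.9]
 [ 713.7 -312.6]
 [ 667.   -48.8]]
hinge (array([595.3, 318.5, 142.6]), [0.4, 0.4])
knob (array([ 564.2, -197.1,  168.1]), [0.2, 0.2])
mixer 34 [[582.5 252.7  34. ]]
mixer 54 [[600.5 249.8  54. ]]
```

```bash
cat >> h.py <<'E'
from scipy.spatial.transform import Rotation as Ro
def down(a):  # tool z down, tool y at world angle a (rad)
    y=np.array([np.cos(a),np.sin(a),0]);z=np.array([0,0,-1.]);x=np.cross(y,z)
    return Ro.from_matrix(np.column_stack([x,y,z])).as_rotvec()
def yaw(): y=Ro.from_rotvec(env.read_state()["eef_rot"]).as_matrix()[:,1];return np.arctan2(y[1],y[0])
def snapw(name):
    c=env.calibration("wrist");p,d=env.snapshot("wrist");np.savez(f"pics/{name}.npz",p=p,d=d,**c)
    cv2.imwrite(f"pics/{name}.png",p[:,:,::-1]);return c,p
E
python3 - <<'E'
from h import *
np.set_printoptions(precision=3,suppress=True)
print("yaw0",yaw())
for a in np.arange(-180,180,30):
    print(a,env.inverse_kinematics([567,-200,151],down(np.radians(a))),env.inverse_kinematics([470,250,340],down(np.radians(a))))
E
```

```text
yaw0 -1.2539911149918532
-180 [-0.339  0.28  -0.025  1.266  0.    -1.91 ] [ 0.489  0.168  0.25   1.653  0.    -1.082]
-150 [-0.339  0.28  -0.025  1.266  0.    -2.434] [ 0.489  0.168  0.25   1.653  0.    -1.606]
-120 [-0.339  0.28  -0.025  1.266 -0.    -2.957] [ 0.489  0.168  0.25   1.653 -0.    -2.129]
-90 [-0.339  0.28  -0.025  1.266  0.     2.802] [ 0.489  0.168  0.25   1.653  0.    -2.653]
-60 [-0.339  0.28  -0.025  1.266 -0.     2.279] [ 0.489  0.168  0.25   1.653 -0.     3.107]
-30 [-0.339  0.28  -0.025  1.266  0.     1.755] [0.489 0.168 0.25  1.653 0.    2.583]
0 [-0.339  0.28  -0.025  1.266  0.     1.232] [0.489 0.168 0.25  1.653 0.    2.06 ]
30 [-0.339  0.28  -0.025  1.266  0.     0.708] [0.489 0.168 0.25  1.653 0.    1.536]
60 [-0.339  0.28  -0.025  1.266  0.     0.184] [ 0.489  0.168  0.25   1.653 -0.     1.012]
90 [-0.339  0.28  -0.025  1.266  0.    -0.339] [0.489 0.168 0.25  1.653 0.    0.489]
120 [-0.339  0.28  -0.025  1.266 -0.    -0.863] [ 0.489  0.168  0.25   1.653  0.    -0.035]
150 [-0.339  0.28  -0.025  1.266  0.    -1.386] [ 0.489  0.168  0.25   1.653  0.    -0.558]
```

```bash
python3 - <<'E'
from h import *
np.set_printoptions(precision=3,suppress=True)
env.move_ptp([470,230,340],down(np.radians(90)));print(env.read_state()["time_s"])
c,_=snapw("w_mix");print(c)
env.move_ptp([490,-200,340],down(np.radians(90)));print(env.read_state()["time_s"])
snapw("w_sta")
E
```

```text
2.9083
{'vertical_fov': 65.70646984690485, 'cx': 315.1019135389214, 'cy': 237.42757488133233, 'view': array([[   0.001,    1.   ,   -0.   , -228.644],
       [  -0.944,    0.001,   -0.329,  522.156],
       [  -0.329,    0.   ,    0.944, -330.597],
       [   0.   ,    0.   ,    0.   ,    1.   ]])}
4.5417
```

View pics/w_mix.png

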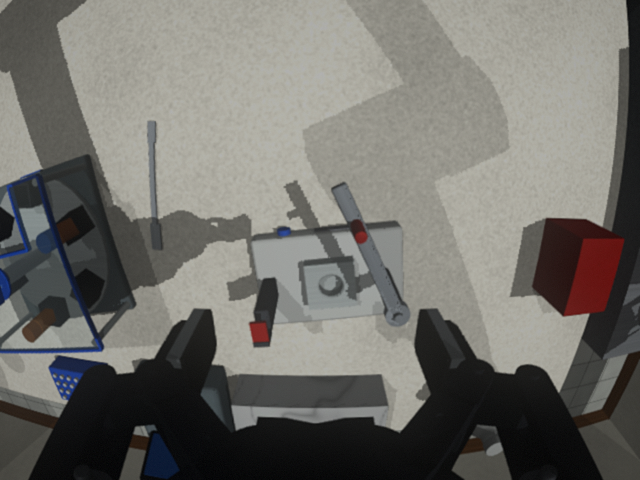

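View pics/w_sta.png

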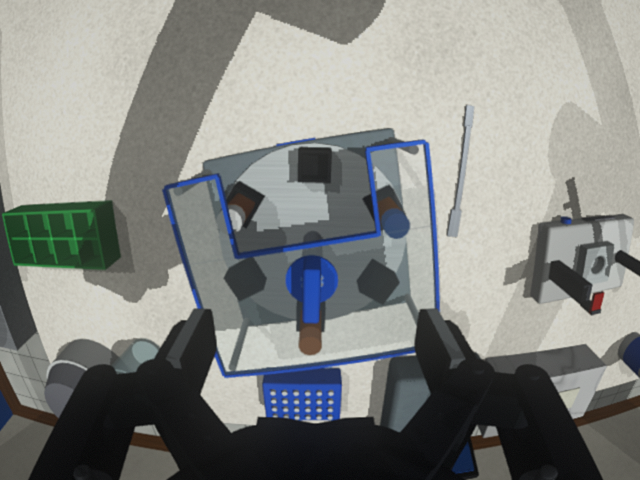

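The mixer wrist view shows the hinge at (397,314), peg at (359,230), red jaw at (260,333) and socket at (331,284). The station wrist view shows notch inner corners at (236,256) and (381,234), the knob bar vertical in the picture around (312,285), the blue cap at (397,222) and an empty pocket at (314,164).

```bash
python3 - <<'E'
from h import *
np.set_printoptions(precision=1,suppress=True)
m=dict(np.load("pics/w_mix.npz"));s=dict(np.load("pics/w_sta.npz"))
print("cam",ray(m,[(0,0)])[0],ray(s,[(0,0)])[0])
P=lambda c,uv,z:onz(c,uv,z,True)
print("socket",P(m,[(331,284)],54),"hinge",P(m,[(397,314)],148),"jaw",P(m,[(260,333)],150))
for b in blobs(mask(m["p"],"red"),(230,180,420,350)):print("red",b[0],b[1])
# block square corners
g=cv2.cvtColor(m["p"],cv2.COLOR_RGB2GRAY)
print("notch",P(s,[(236,256),(381,234),(219,176),(367,148)],132.5))
print("hood",P(s,[(165,187),(428,142),(224,375),(436,352)],132.5))
for b in blobs(mask(s["p"],"blue"),(150,130,445,380)):
    print("blue",b[0],b[1])
for z in(124,113):print("cap",P(s,[(397,222)],z))
S=env.calibration("scene")
for n in("scene",):
    for uv in[(495,264)]:print("hinge",tri(ray(S,uv),ray(m,(397,314),True)))
    print("jaw",tri(ray(S,(408.6,247.4)),ray(m,(260,333),True)))
    print("socket",tri(ray(S,(443,290)),ray(m,(331,284),True)))
    print("knob",tri(ray(S,(230,185)),ray(s,(312,285),True)))
a=s["p"][240:340:,270:360][:,:,::-1];b=m["p"][170:350,230:420][:,:,::-1]
out=np.zeros((540,800,3),np.uint8);out[:540,:570-0]=cv2.resize(b,(570,540));out[:250,575:800]=cv2.resize(a,(225,250))
c=s["p"][190:250,370:424][:,:,::-1];out[260:510,575:800]=cv2.resize(c,(225,250))
cv2.imwrite("pics/crop1.png",out)
E
```

```text
cam [384.6 228.5 483.8] [ 404.6 -200.4  483.9]
socket [[597.8 248.7  54. ]] hinge [[588.  315.5 148. ]] jaw [[610.  168.8 150. ]]
red [360.5 236.7] [355 231  12  12  99]
red [259.1 331.9] [250 323  19  19 293]
notch [[ 547.5 -282.   132.5]
 [ 523.2 -133.6  132.5]
 [ 463.7 -294.   132.5]
 [ 437.3 -151.1  132.5]]
hood [[ 473.  -352.6  132.5]
 [ 429.2  -91.1  132.5]
 [ 708.5 -313.2  132.5]
 [ 674.1  -53.   132.5]]
blue [293.9 141.9] [277 139  37   7  51]
blue [313.3 216.5] [ 163  140  276  170 3053]
blue [311.3 284. ] [ 286  256   52   67 2284]
blue [306.3 369.8] [ 214  350  201   30 1362]
cap [[ 513.  -115.9  124. ]]
cap [[ 516.3 -113.3  113. ]]
hinge (array([592.1, 318.2, 141.5]), [0.9, 0.9])
jaw (array([608.8, 169. , 151.9]), [0.1, 0.1])
socket (array([598.8, 249.4,  52.1]), [0.6, 0.6])
knob (array([ 561. , -200. ,  167.8]), [3.3, 3.3])
```

View pics/crop1.png

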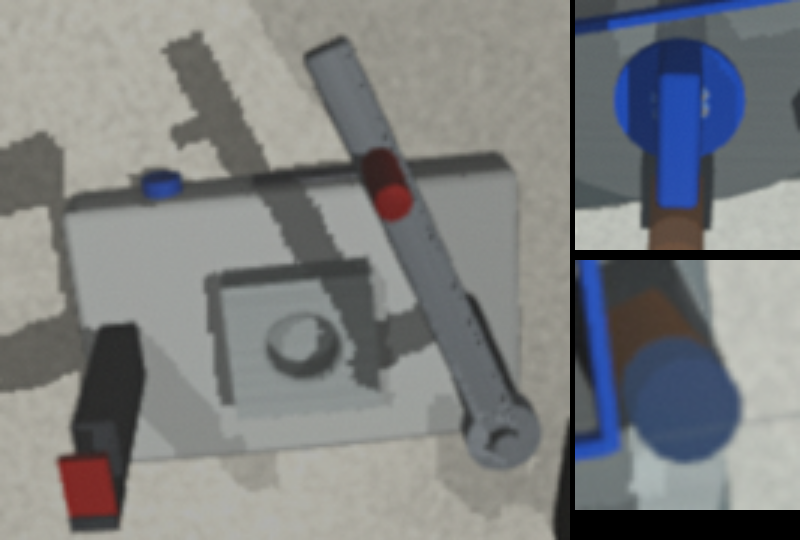

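The crop gives finer centres: knob top face (312,296), blue cap top (396.4,223.6), socket mouth (331.3,285), hinge disc (397.3,314.3), peg top (361.7,237.3) and jaw (259.3,332.3).

```bash
python3 - <<'E'
from h import *
np.set_printoptions(precision=1,suppress=True)
m=dict(np.load("pics/w_mix.npz"));s=dict(np.load("pics/w_sta.npz"))
P=lambda c,uv,z:onz(c,uv,z,True)[0][:2]
so,hi,ja,pe=P(m,(331.3,285),54),P(m,(397.3,314.3),142),P(m,(259.3,332.3),150),P(m,(361.7,237.3),182)
print("socket",so,"hinge",hi,"jaw",ja,"peg",pe,"peg r",np.linalg.norm(pe-hi),"h-s",np.linalg.norm(hi-so),"h-j",np.linalg.norm(hi-ja))
print("yaw hs",np.degrees(np.arctan2(-(hi-so)[0],(hi-so)[1])),"yaw hj",np.degrees(np.arctan2(-(hi-ja)[0],(hi-ja)[1])))
# block & box edges: block bottom-edge corners image, box front/back edges
q=[P(m,(230+x/3,170+y/3),54) for x,y in((218,282),(370,275),(231,415),(387,403))];print("block",np.array(q))
q=[P(m,(230+x/3,170+y/3),34) for x,y in((66,212),(517,172),(130,460),(465,433))];print("box",np.array(q),[np.degrees(np.arctan2(-(q[i]-q[j])[0],(q[i]-q[j])[1])) for i,j in((1,0),(3,2))])
# knob
k=np.array([P(s,(270+(x-575)/2.5,240+y/2.5),188) for x,y in((661,72),(702,72),(658,207),(698,207))]);print("knob",k,k.mean(0))
S=env.calibration("scene");Z=env.calibration("side")
cap=P(s,(396.4,223.6),124);print("cap",cap)
# hood fit from corners
hc=np.array([P(s,u,132.5) for u in[(165,187),(428,142),(224,375),(436,352)]])
for i,j in((1,0),(3,2)):v=hc[i]-hc[j];print("hood w",np.linalg.norm(v),np.degrees(np.arctan2(-v[0],v[1])))
n=np.array([P(s,u,132.5) for u in[(236,256),(381,234),(219,176),(367,148)]])
for i,j in((1,0),(3,2)):v=n[i]-n[j];print("notch w",np.linalg.norm(v),np.degrees(np.arctan2(-v[0],v[1])))
for i,j in((0,2),(1,3)):v=n[i]-n[j];print("notch d",np.linalg.norm(v),np.degrees(np.arctan2(v[1],v[0])))
for t in(8,9,9.5,10):
    a=np.radians(t);u=np.array([np.cos(a),np.sin(a)]);w=np.array([-u[1],u[0]])
    print(t,"notch back mid",n[:2].mean(0),"-> front",n[:2].mean(0)-68*u,"center",n[:2].mean(0)+32*u)
E
```

```text
socket [599.2 249.1] hinge [592.  317.5] jaw [609.1 168.1] peg [489.6 268.6] peg r 113.45840323082692 h-s 68.72362942900797 h-j 150.38537805418116
yaw hs 6.035983609782715 yaw hj 6.546739682517902
block [[569.6 212.6]
 [566.6 276.4]
 [634.  217.5]
 [628.4 286.5]]
box [[545.6 146.4]
 [527.4 341.1]
 [671.  168.5]
 [657.  327.5]] [np.float64(5.32753886784902), np.float64(5.063407005066723)]
knob [[ 536.6 -209.4]
 [ 536.6 -195.1]
 [ 592.2 -211.1]
 [ 592.1 -196.2]] [ 564.4 -202.9]
cap [ 514.8 -116.4]
hood w 265.10412808450775 9.521634898704413
hood w 262.3859135387421 7.537408177042907
notch w 150.34128876478422 9.289969933578774
notch w 145.28028363545604 10.463145101555517
notch d 84.6851252994532 8.137661741771195
notch d 87.70799398668372 11.504028670476028
8 notch back mid [ 535.4 -207.8] -> front [ 468.  -217.3] center [ 567.1 -203.3]
9 notch back mid [ 535.4 -207.8] -> front [ 468.2 -218.4] center [ 567.  -202.8]
9.5 notch back mid [ 535.4 -207.8] -> front [ 468.3 -219. ] center [ 566.9 -202.5]
10 notch back mid [ 535.4 -207.8] -> front [ 468.4 -219.6] center [ 566.9 -202.2]
```

```bash
python3 - <<'E'
from h import *
np.set_printoptions(precision=2,suppress=True)
C=[565,-202.5];a=np.radians(89)
env.move_ptp([*C,240],down(a))
print(env.line_to([*C,152],feed=100,guard=15))
env.move_gripper(0,40);s=env.read_state();print(s["opening"]*85,s["wrist_force"],s["tool_pos"],s["time_s"])
for d in(23,46,69):
    env.move_ptp([*C,152],down(a+np.radians(d)));print(env.read_state()["wrist_force"],env.read_state()["ft_torque"])
s=env.read_state();print(s["time_s"],s["tool_pos"],np.degrees(yaw()),s["joint_pos"])
p,d=env.snapshot("scene");cv2.imwrite("pics/s1.png",p[:,:,::-1])
env.move_gripper(1)
env.line_to([*C,250],feed=150)
f=np.array(C)-100*np.array([np.cos(np.radians(9.5)),np.sin(np.radians(9.5))])
env.move_ptp([f[0],f[1],330],down(np.radians(99.5)))
snapw("w_f1");print(env.read_state()["time_s"],f)
E
```

```text
False
15.670862126316925 [-0.69 -1.88  2.02] [ 565.17 -202.86  152.44] 6.825
[-0.07 -4.19  4.18] [-0.59  0.13  0.12]
[-0.4  -5.07  4.56] [-0.88  0.1   0.11]
[ 0.73 -4.35  3.57] [-0.9  -0.04  0.12]
8.225 [ 565.39 -203.22  152.41] 157.70643784160677 [-0.34  0.28 -0.03  1.27 -0.   -1.53]
10.6833 [ 466.37 -219.  ]
```

View pics/w_f1.png

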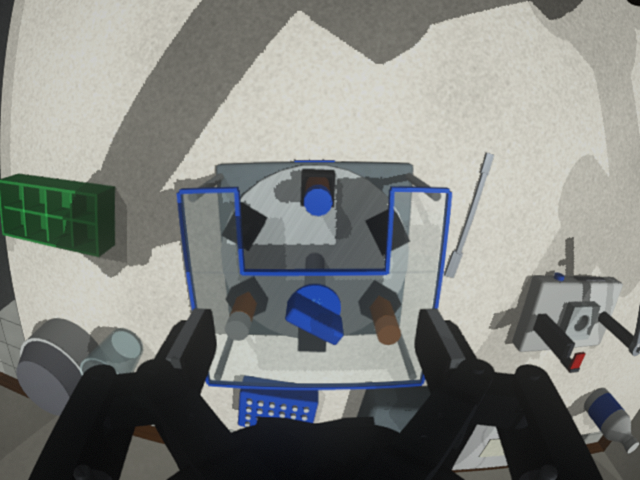

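The picture shows the blue cap at (317.5,202), close to the middle of the notch (edges at columns 242 and 388), and the station square to the image.

```bash
python3 - <<'E'
from h import *
np.set_printoptions(precision=1,suppress=True)
s=dict(np.load("pics/w_f1.npz"));P=lambda uv,z:onz(s,uv,z,True)[:,:2]
M=mask(s["p"],"blue")
for b in blobs(M,(296,180,342,222)):
    print(b[0],b[1])
    if b[1][4]>200:
        e=cv2.minEnclosingCircle(b[2].astype(np.float32));print(e);uv=e[0];cap=P([uv,b[0]],124);print("cap",cap)
a=np.radians(9.5);R=np.array([[np.cos(a),np.sin(a)],[-np.sin(a),np.cos(a)]])
cols=[np.where(M[y,200:430])[0]+200 for y in(225,245)];print([ (c.min(),c.max(),c) for c in cols])
pts=[(240,200),(389,200),(243,255),(388,255),(240,271),(388,271),(179,190),(449,190),(208,384),(424,384)]
C=np.array([565.3,-203])
print("rel C, station axes:\n",(P(pts,132.5)-C)@R.T,"\ncap",(cap-C)@R.T)
cv2.imwrite("pics/x.png",cv2.resize(s["p"][150:300,170:460][:,:,::-1],None,fx=2.7,fy=2.7))
E
```

```text
[317.8 200.6] [303 185  30  31 667]
((317.8054504394531, 200.05648803710938), 15.103894233703613)
cap [[ 463.4 -217.5]
 [ 464.  -217.4]]
[(np.int64(236), np.int64(392), array([236, 237, 238, 239, 240, 387, 388, 389, 390, 391, 392])), (np.int64(238), np.int64(391), array([238, 239, 240, 241, 386, 387, 388, 389, 390, 391]))]
rel C, station axes:
 [[-105.3  -71.6]
 [-105.5   70.3]
 [ -49.   -72. ]
 [ -49.2   72.9]
 [ -31.4  -76.4]
 [ -31.7   74.3]
 [-116.4 -132.9]
 [-116.9  130.4]
 [ 124.8 -132.3]
 [ 124.7  135.6]] 
cap [[-102.8    2.6]
 [-102.3    2.5]]
```

View pics/x.png

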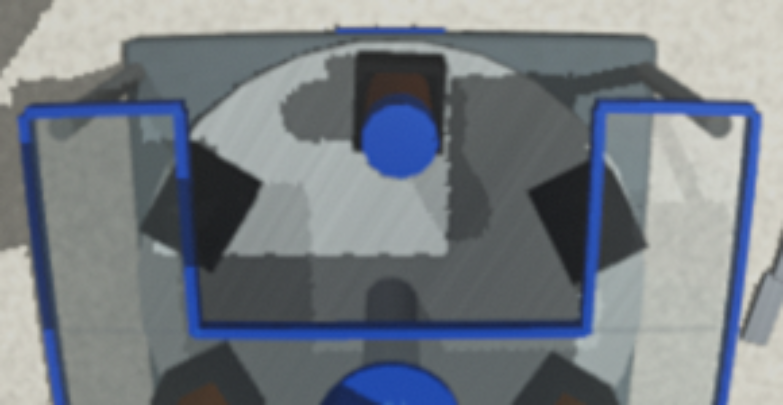

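```bash
python3 - <<'E'
from h import *
np.set_printoptions(precision=2,suppress=True)
C=[565.3,-203];a=np.radians(157.8)
env.move_ptp([*C,250],down(a))
env.line_to([*C,152],feed=120,guard=15)
env.move_gripper(0,40);print(np.degrees(yaw()))
env.move_ptp([*C,152],down(np.radians(159.6)));env.wait(.3);print(np.degrees(yaw()))
env.move_gripper(1)
env.line_to([*C,250],feed=150)
env.move_ptp([465,-219,330],down(np.radians(99.5)))
s,p=snapw("w_f2");print(env.read_state()["time_s"])
P=lambda uv,z:onz(s,uv,z,True)[:,:2]
M=mask(p,"blue")
b=max(blobs(M,(296,180,342,222)),key=lambda b:b[1][4]);e=cv2.minEnclosingCircle(b[2].astype(np.float32));print(b[0],b[1],e)
cap=P([e[0],b[0]],124);print("cap",cap)
C=np.array([565.3,-203]);t=np.radians(9.5);R=np.array([[np.cos(t),np.sin(t)],[-np.sin(t),np.cos(t)]])
print((cap-C)@R.T)
for y in(210,225,240):
    x=np.where(M[y,200:430])[0]+200;l=x[x<300].mean();r=x[x>330].mean()
    print(l,r,(P([(l,y),(r,y)],132.5)-C)@R.T)
E
```

```text
157.80089424391502
159.57581488953392
16.15
[314.1 201.8] [300 187  29  30 669] ((314.09234619140625, 201.51910400390625), 14.8074951171875)
cap [[ 464.09 -220.74]
 [ 464.37 -220.69]]
[[-102.75   -0.79]
 [-102.47   -0.78]]
237.5 390.0 [[-96.79 -74.36]
 [-97.04  72.09]]
238.0 389.5 [[-81.69 -74.77]
 [-81.95  72.53]]
239.0 388.5 [[-66.22 -74.76]
 [-66.49  72.55]]
```

```bash
python3 - <<'E'
from h import *
np.set_printoptions(precision=2,suppress=True)
X=[464.2,-220.7]
env.move_gripper(.7)
env.line_to([*X,150],feed=250)
print(env.line_to([*X,87.3],feed=100,guard=12))
f0=env.read_state()["wrist_force"]
env.move_gripper(0,40);s=env.read_state();print(s["opening"]*85,s["wrist_force"]-f0,s["tool_pos"],s["gripper_force"],s["time_s"])
env.line_to([*X,120],feed=60)
s=env.read_state();print(s["wrist_force"]-f0,s["opening"])
env.line_to([*X,290],feed=200)
c,p=snapw("w_h");s=env.read_state();print(s["time_s"],s["tool_pos"],s["opening"]*85)
E
```

```text
False
26.75667084575046 [ 0.72 -0.91  4.07] [ 464.68 -220.91   88.07] 39.31030087172985 18.5667
[ 0.34 -1.4  -0.59] 0.3142788427329841
20.3083 [ 463.75 -220.5   288.5 ] 27.14994490874031
```

View pics/w_h.png

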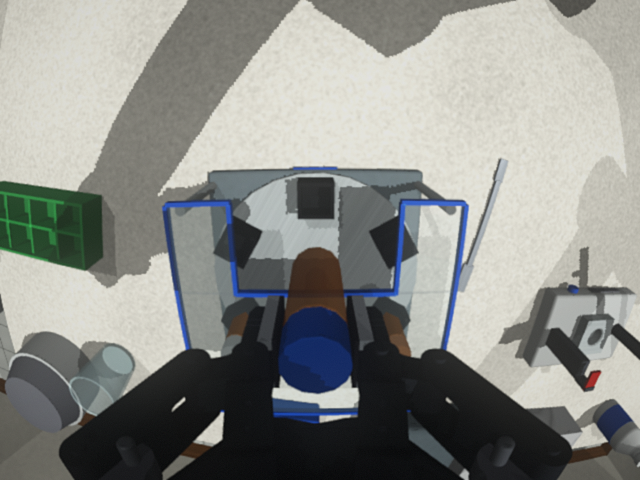

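The vial is held upright and symmetric between the fingers, with the cap at about (316,363), and its pocket at the front of the carousel is now empty. Next I re-measure the socket from a standoff.

```bash
python3 - <<'E'
from h import *
np.set_printoptions(precision=1,suppress=True)
s=dict(np.load("pics/w_h.npz"));print("cap held",onz(s,[(315.5,363)],324.5-0,True))
env.move_gripper(0,60)
env.move_ptp([465,185,300],down(np.radians(96)))
c,p=snapw("w_m2");st=env.read_state();print(st["time_s"],st["opening"]*85,ray(c,[(0,0)])[0],st["tool_pos"])
# predicted pixel of socket
X=np.array([599.3,248.8,54,1]);q=c["view"]@X;d=np.array([q[0],-q[1],-q[2]]);f=240/np.tan(np.radians(c["vertical_fov"])/2)
th=np.arctan2(np.hypot(d[0],d[1]),d[2]);u=np.array([c["cx"],c["cy"]])+f*th*d[:2]/np.hypot(d[0],d[1]);print(u)
x,y=u.astype(int);cv2.imwrite("pics/y.png",cv2.resize(p[y-75:y+75,x-100:x+100][:,:,::-1],None,fx=4,fy=4));print(x-100,y-75)
E
```

```text
cap held [[ 464.4 -221.2  324.5]]
22.075 26.788726731342052 [380.  174.6 443.9] [465.3 184.1 300. ]
[357.3 307.7]
257 232
```

View pics/y.png

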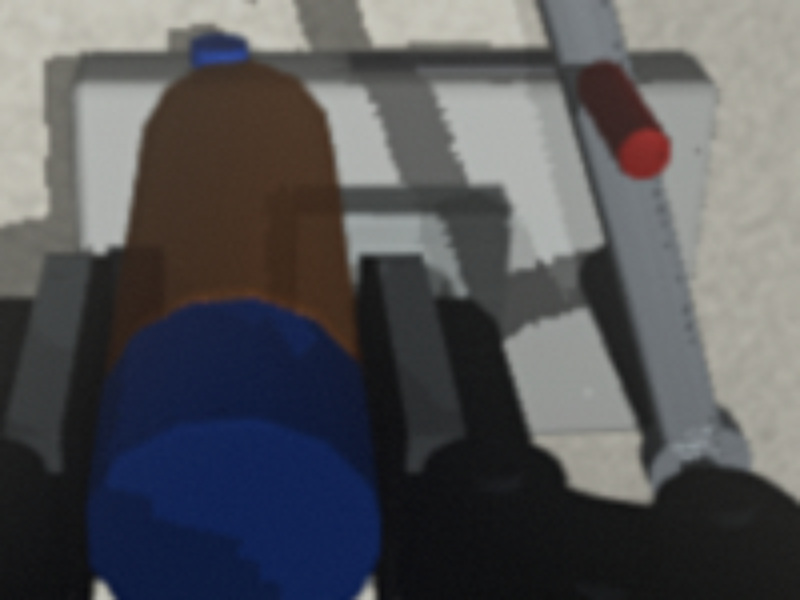

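The vial hides the socket from here, so I will use the earlier wrist fix (599.2,249.1). The held-cap check agreed with the tool position to about 1 mm. The descent will be guarded.

```bash
python3 - <<'E'
from h import *
np.set_printoptions(precision=2,suppress=True)
X=np.array([599.2,248.9]);o=down(np.radians(96))
env.move_ptp([*X,250],o)
env.line_to([*X,120],feed=150);env.wait(.4)
s=env.read_state();e=s["tool_pos"][:2]-X;print(s["tool_pos"],s["wrist_force"]);X2=X-e
f0=s["wrist_force"]
best=None
for dx,dy in[(0,0),(1.5,0),(-1.5,0),(0,1.5),(0,-1.5),(1.5,1.5),(-1.5,1.5),(1.5,-1.5),(-1.5,-1.5)]:
    T=X2+[dx,dy]
    if (dx,dy)!=(0,0): env.line_to([*T,112],feed=60)
    hit=env.line_to([*T,86.5],feed=35,guard=8);s=env.read_state()
    print(dx,dy,hit,s["tool_pos"],s["wrist_force"]-f0,s["opening"]*85,s["time_s"])
    if s["tool_pos"][2]<91: break
E
```

```text
[599.32 248.94 120.22] [-0.12  0.48 -0.89]
0 0 True [598.8  248.78  88.68] [-0.6  -0.71  5.02] 26.44901458825496 25.0
```

```bash
python3 - <<'E'
from h import *
np.set_printoptions(precision=2,suppress=True)
env.wait(.2);s=env.read_state();p=s["tool_pos"];print(p,s["wrist_force"])
print(env.line_to([p[0],p[1],p[2]-2],feed=15,guard=8));env.wait(.2);s=env.read_state();print(s["tool_pos"],s["wrist_force"],s["ft_torque"])
env.move_gripper(.5);s=env.read_state();print(s["tool_pos"],s["wrist_force"])
env.line_to([p[0],p[1],250],feed=150)
env.move_ptp([470,230,320],down(np.radians(90)))
snapw("w_m3");print(env.read_state()["time_s"])
cv2.imwrite("pics/side2.png",env.snapshot("side")[0][:,:,::-1])
a=cv2.imread("pics/side2.png")[250:470,100:360];b=cv2.imread("pics/w_m3.png")[160:380,220:440]
cv2.imwrite("pics/z.png",np.hstack([cv2.resize(a,(433,366)),cv2.resize(b,(366,366))]))
E
```

```text
[598.84 248.82  88.69] [-0.88 -0.33  6.29]
False
[599.11 248.88  88.65] [-2.58 -1.78 10.92] [-0.44  0.75 -0.01]
[598.66 248.73  86.13] [-0.2  -0.44  0.46]
27.8833
```

View pics/z.png

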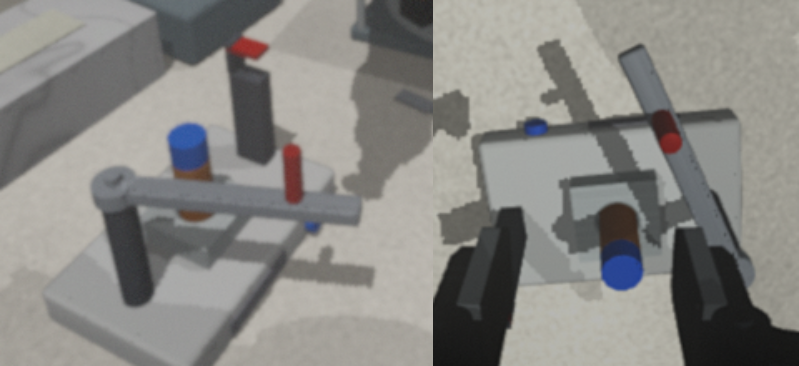

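The vial stands upright in the socket with the retaining arm still open. Next I pinch the peg tangentially and follow the arc to the stop.

```bash
python3 - <<'E'
from h import *
np.set_printoptions(precision=2,suppress=True)
t=np.radians(6);ux=np.array([np.cos(t),np.sin(t)]);uy=np.array([-ux[1],ux[0]]);H=np.array([591.8,318.])
def pose(q,z=157): return [*(H-115*np.sin(q)*ux-115*np.cos(q)*uy),z],down(t+np.pi-q)
q0=1.22
env.move_ptp(*pose(q0,250))
print(env.line_to(pose(q0)[0],feed=120,guard=10))
f0=env.read_state()["wrist_force"]
env.move_gripper(0,30);s=env.read_state();print(s["opening"]*85,s["wrist_force"]-f0,s["time_s"])
for q in np.linspace(q0,0.06,13)[1:]:
    p,o=pose(q);h=env.line_to(p,o,feed=90,guard=25)
    if h: print("hit",q,env.read_state()["wrist_force"]-f0);break
s=env.read_state();print(s["tool_pos"],s["wrist_force"]-f0,s["time_s"],s["opening"]*85)
if not h:
  for q in(.03,.0,-.03,-.05):
    p,o=pose(q);h=env.line_to(p,o,feed=30,guard=12);env.wait(.1)
    s=env.read_state();v=s["tool_pos"][:2]-H
    print(q,h,s["tool_pos"],s["wrist_force"]-f0,"q",np.arctan2(-v@ux,-v@uy),s["time_s"])
    if h: break
E
```

```text
False
11.161434190807368 [-0.56 -1.18  4.57] 29.7167
[597.97 202.15 157.78] [ 0.68 -4.03  6.31] 33.0167 11.031843702669585
0.03 False [601.13 202.31 157.83] [ 0.79 -5.25  5.84] q 0.024218570392689858 33.3833
0.0 False [604.59 202.59 157.78] [ 1.58 -4.98  5.23] q -0.005609714680211702 33.75
-0.03 True [605.66 202.59 157.81] [-2.65 -0.35  5.28] q -0.01477859183889678 34.0583
```

```bash
python3 - <<'E'
from h import *
np.set_printoptions(precision=2,suppress=True)
t=np.radians(6);ux=np.array([np.cos(t),np.sin(t)])
s=env.read_state();p=s["tool_pos"];f0=s["wrist_force"]
T=p.copy();T[:2]+=6*ux;print(env.line_to(T,feed=20,guard=20));env.wait(.2);s=env.read_state();print(s["tool_pos"]-p,s["wrist_force"]-f0)
env.move_gripper(.5);p=env.read_state()["tool_pos"]
env.line_to([p[0],p[1],260],feed=150)
env.move_ptp([470,230,330],down(np.radians(90)))
_,w=snapw("w_end");print(env.read_state()["time_s"])
a=env.snapshot("side")[0][240:460,100:360];c=env.snapshot("scene")[0][180:360,370:520]
cv2.imwrite("pics/end.png",np.hstack([cv2.resize(x,(266,400)) if 0 else cv2.resize(x,None,fx=360/x.shape[0],fy=360/x.shape[0]) for x in(a,c)])[:,:,::-1])
E
```

```text
True
[-0.11 -0.    0.01] [1.05 0.19 1.3 ]
37.4667
```

View pics/end.png

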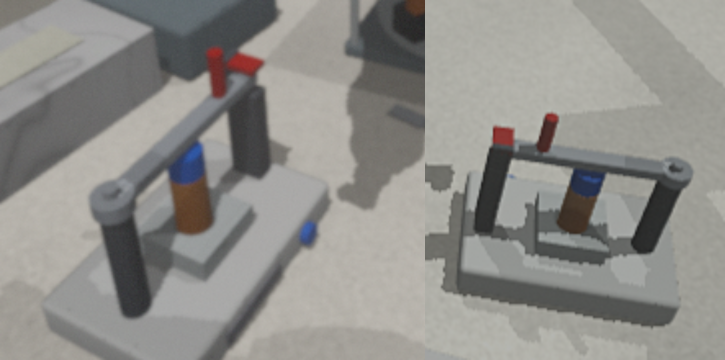

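The arm lies across the upright vial with its end under the red jaw, and it did not move under a 20 N push, so it is against the stop.

```bash
python3 -c "
from workcell import env
print(env.job_done())"
```

```text
the job is handed in; nothing more can be done
None
```

The job is handed in at about 37.5 s: I turned the carousel until the blue-capped vial was within about 0.3 mm of the middle of the opening, seated the vial upright in the mixer's socket, and swung the retaining arm closed against its stop in the catch.

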